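Load a steel blank under the anvil's sprung hold-down

ROBOT

A 7-joint arm with a two-finger parallel gripper is mounted at the origin on the work surface. World frame = base frame: x ahead of the robot, y to its left, z up, the work surface at z = 0. Lengths are in mm, angles in rad, forces in N, time in s.
With the tool pointing down it reaches from about 400 to 875 mm from the base axis. Payload 4.4 kg.
Tool frame: the origin (TCP) lies midway between the tips of the shut fingers; the grasp point (between the pads) lies 19 mm behind it; z points along the fingers, y is the line along which they close (so a half turn about z gives the same grasp; the last joint's range is limited). The gripper opens to 85 mm and grips with 20 to 120 N. Pads are 22 mm wide; open, the fingers measure 114 mm over their backs; the gripper's body (76 mm by 85 mm) begins 54 mm behind the grasp point. The pads swing forward as they close: fully open they stand 13 mm farther back than shut.
Start: joints at [1.095, 0.628, 0.038, 1.517, -0.027, 0.996, -0.02], TCP at [259.005, -596.183, 231.313] pointing down, gripper open.
Joint ranges: [-3.06, 3.06], [-0.37, 2.12], [-1.25, 1.32], [0.18, 2.47], [-1.1, 4.24], [0.23, 1.98], [-2.94, 2.94]. Speed limits (rad/s): [2.57, 2.57, 3.14, 3.14, 3.14, 3.14, 3.14].

INTERFACE

Orientations are given as [roll, pitch, yaw] about the fixed x, y, z axes, in that order (R = Rz(yaw) Ry(pitch) Rx(roll)).
In Python, from cell import ctrl gives the robot as it stands. The module is installed in compiled form; this text tells all that it offers.
- The arm moves only by the tool step_arm, never from a script. Its argument "commands" is one flat list of numbers, 7 for each row, row after row: the shift along the tool's x, y, z in cm, then the turn, a rotation vector about the tool's x, y, z in rad, then the opening, from 0 (shut) to 1 (fully open). A call has 1 to 10 rows; each row is the pose to reach, as a shift and turn from the pose commanded when the call began, along the tool's axes at that moment; what a row does not reach only later rows make up. A row lasts 1/10 s, in which the tool goes at most 50 mm and 8.59 degrees, less where a joint would pass 70% of its speed; a pose out of reach is approached as far as the arm can. A call with a gripper value outside its range is refused whole. The fingers move at their own pace and stop on an object; the grip force is fixed at half the most. Time passes only in rows, so rows that repeat a pose let the fingers close. It gives the time, the measured TCP pose, the force, the opening and the grip force at its end, in the units of the state.
- ctrl.read_state(): the state, without advancing time (a new reading comes with each control period).
- ctrl.get_image(name): name is "side" or "top" or "wrist"; returns a dict with "image" (400x640x3 uint8, red, green, blue), "range_z" (400x640 float32, mm along the optical axis (not along the pixel's ray), 0 where there is no reading), "vfov" (degrees; the focal length in pixels is half the picture's height over the tangent of half this angle, whatever the lens; pixels are square), "cx", "cy" (the principal point, pixels), "D" ([k1, k2, p1, p2, k3] as OpenCV has them; the pictures are not rectified), "world_to_cam" (4x4, takes a point from world to camera coordinates). Camera axes: x right, y down, z forward; pixel columns grow to the right and rows downward; lengths in mm; the calibration is good to about 2 mm. A picture is of the moment at which its call begins.
- ctrl.finish_job(): hands the job in; it is judged then, once.
The state is a dict: "clock": time; "qpos": joint angles; "qd": joint speeds; "tau": joint torques, N m; "eef_pos": TCP position; "tool_rot": TCP orientation; "force": force on the tool from outside, world axes, zero at the start; "torque": the same for the moment, N m; "width": finger opening in mm; "gripper_force": force on a finger pad.
Only numpy, scipy, OpenCV 4.12 (cv2) and the standard library are available. Lean on these libraries where they do the work, as an engineer would, in place of code of your own. Each camera call takes 0.05 s, during which the arm holds its last target. There are 200 camera calls.

TASK

Slide the thumb latch on the green stock tin aside so that its sprung lid flies open, take out the steel blank and leave the lid open. Lay the blank on the bed of the anvil jig and push it end-first under the sprung hold-down foot, so that the foot rides up and bears down on it, and on between the guide rails until its end is gently but fully home against the end stop. Let go of it there; leave the hammer, brush and can alone.

Things in the scene. Friction and masses are not known exactly. Their poses are not given: they have to be found in the camera images.
- jig: Fixed cast-steel anvil block; flat bed 360 x 110 mm, 50 mm above the table. Origin at table level; +x is the feed direction (towards the end stop), +y left of it, z up. The bed runs from x = -210 to +150 mm. Nothing stands on it before x = -62 mm. The hold-down's hinge cheeks stand at x = 120 mm, 46 mm above the bed. The bed is smooth and oiled.
- stop: End stop: fixed steel block 34 mm wide, 20 mm high above the bed, closing the far end of the channel. Origin at the bottom of its near face, on the bed (jig x = 50 mm). Not to be rammed: stay below about 30 N.
- home (a point): Where the centre of the blank must come to lie: jig x = -25, y = 0, 8 mm above the bed, so that the far end of the blank meets the end stop. Axes as the jig's.
- holddown (a joint): Angle of the sprung hold-down arm, rad; 0 = down (foot 4 mm clear of the bed), grows as the foot rises; about 0.09 with the foot on the blank. Hinge across the feed, 30 mm above the bed, at jig x = 120 mm. The foot presses with 4 to 6 N; lifting it with the blank's end takes 10 to 15 N of push, then 5 to 10 N of drag; more if the blank is pressed on to the bed.
- foot (a point): Lowest point of the hold-down's rounded foot (24 mm across, radius 12 mm, polished), at jig x = -14 mm when down. A ski-like lip 24 mm wide runs on from it towards the mouth, rising at 31 degrees to about 24 mm above the bed at jig x = -51 mm: the end of the blank slid along the bed meets it and lifts it. Top of the arm 34 mm above the bed.
- blank_center (a point): Centre of the blank: plain dark steel bar 150 x 30 x 16 mm, about 0.55 kg, ends alike. x along its length, z up. It starts flat in the closed tin, lengthwise along the tin's y, underside 16 mm above the table on two battens, about 30 mm of room to each long wall.
- tin: Fixed green steel tin, outside 110 (x) x 200 (y) x 45 mm high, walls 4 mm. Origin at table level under its centre. Lid hinged along its +x rim, latch on its -x side.
- lid (a joint): Angle of the tin's flat sprung lid, rad: 0 shut, opens by itself to 2.3 (thrown back beyond the +x rim) within about 2 s once the latch has been slid clear. The lid is 112 mm deep.
- latch (a joint): Travel of the thumb latch, m: 0 shut, slides along the tin's +y up to 0.034; the lid is free beyond about 0.020. No return spring, about 2 N of friction.
- tab (a point): Middle of the top of the latch's upright thumb tab, 12 (tin x) x 26 (tin y) x 22 mm high, 73 mm above the table, 66 mm to the -x side of the tin's centre, at tin y = latch travel, outside the lid's edge. Push its -y face towards +y. Below the tab a ledge runs along the tin, its top 41 mm above the table.
- hammer: Bystander: hammer lying on the bench, about 240 mm long. Leave alone.
- brush: Bystander: brush lying on the bench. Leave alone.
- flux: Bystander: steel can, 76 mm across, 100 mm high. Leave alone.
- mouth (a point): Middle of the channel's mouth, on the bed, at jig x = -60 mm. Two guide rails 10 mm high leave a channel 34 mm wide centred on jig y = 0, from jig x = -30 to +50 mm; flared lead-ins of the same height widen it to about 53 mm here. Over their outsides rails and lead-ins measure at most 76 mm. Axes as the jig's.
There are look-alikes about, which are no part of the job. Of the things shaped like the tin, the green one is meant.

How it is judged (in metres and radians):
On the way, in this order (a step that is already met when the one before it is completed fails the run):
1. the tin's lid has sprung open (value of joint lid above 1.2 rad), for 0.1 s.
2. the blank is under the hold-down foot, which bears on it (value of joint holddown above 0.06 rad and contact force between blank and holddown above 1 N and x of blank_center in the frame of home above -0.07 m and z of blank_center in the frame of home below 0.008 m), for 0.1 s.
At the end, for the whole second after the job is handed in: Blank flat on the bed between the rails, within 2.5 mm of home along the feed, 6 mm across, 4 mm in height, aligned within 0.09 rad, at rest; hold-down at 0.06 to 0.13 rad, pressing on it with over 2 N; tin lid open past 1.2 rad (x of blank_center in the frame of home between -0.0025 and 0.0025 m and y of blank_center in the frame of home between -0.006 and 0.006 m and z of blank_center in the frame of home between -0.004 and 0.004 m and angle between the x axis of blank_center and the x axis of jig, either way round below 0.09 rad and value of joint holddown between 0.06 and 0.13 rad and contact force between blank and holddown above 2 N and linear speed of blank below 0.01 m/s and value of joint lid above 1.2 rad); the robot touches nothing.
It fails at once if the blank is rammed into the end stop (over 30 N) (contact force between blank and stop above 30 N).
It fails at once if the hammer is disturbed (over 20 mm) (distance of hammer from where it was at the start of the episode above 0.02 m).
It fails at once if the brush is disturbed (over 20 mm) (distance of brush from where it was at the start of the episode above 0.02 m).
It fails at once if the can is disturbed (over 20 mm) (distance of flux from where it was at the start of the episode above 0.02 m).
It also fails if it takes over 64 s, if anything falls off the work surface, if the arm or the gripper's body presses on something with over 40 N, if the wrist force passes 120 N, or if a joint passes its speed limit or range.

## Working session

There is one attempt and no reset: what is moved stays moved. The work goes in short steps, Python scripts to look and compute and a tool call to move; the robot and the scene stay as the last step left them, time stands still between calls to the robot, and variables do not carry over. Pictures are saved under pics/ and viewed, at most 13 in all, crops included, and the job is handed in when it is done.

Besides the shell and the picture viewer there is one more tool, called after "Request:" as name(argument=value, ...), one argument or row to a line, values as JSON. step_arm: Moves the arm, as the interface text tells. Its arguments: {"type":"object","properties":{"commands":{"type":"array"}},"required":["commands"]}

```bash
mkdir -p pics
cat > h.py <<'E'
import numpy as np, cv2
from cell import ctrl
def grab(n,f=None):
    d=ctrl.get_image(n)
    np.savez('%s.npz'%(f or n),**d)
    cv2.imwrite('pics/%s.png'%(f or n),d['image'][:,:,::-1]); return d
def load(f): return dict(np.load('%s.npz'%f))
def K(d):
    f=200/np.tan(np.radians(float(d['vfov']))/2)
    return np.array([[f,0,d['cx']],[0,f,d['cy']],[0,0,1.]])
def ray(d,u,v):
    p=cv2.undistortPoints(np.array([[[u,v]]],float),K(d),d['D'])[0,0]
    return np.array([p[0],p[1],1.])
def at(d,u,v,z=None):
    """world point at pixel; z: intersect with world height, else range"""
    T=np.linalg.inv(d['world_to_cam']); r=ray(d,u,v)
    if z is None: return (T@np.append(r*d['range_z'][int(v),int(u)],1))[:3]
    a=T[:3,:3]@r; o=T[:3,3]; return o+a*(z-o[2])/a[2]
E
python3 - <<'E'
from h import *
for n in('top','side'): grab(n)
print(ctrl.read_state())
E
```

```text
{'clock': 0.1, 'qpos': array([ 1.09521211,  0.62925838,  0.03844977,  1.51825078, -0.02699594,
        0.99628108, -0.02002057]), 'qd': array([ 0.00150929, -0.00341646,  0.0026168 , -0.00234682,  0.00152605,
       -0.00141082, -0.00227497]), 'tau': array([ 2.53767270e-03, -5.64527714e+01,  1.23021908e+00, -1.93971223e+01,
        1.12992708e-02,  5.41865200e-03,  3.22291237e-05]), 'eef_pos': array([ 258.77519568, -595.67416799,  230.48355994]), 'tool_rot': array([-3.13991332e+00,  2.30022348e-05,  4.09762208e-01]), 'force': array([0.67026336, 0.28988802, 0.0939816 ]), 'torque': array([ 0.02874663, -0.04082348, -0.0273001 ]), 'gripper_force': 0.0, 'width': 85.26902584025945}
```

View pics/top.png

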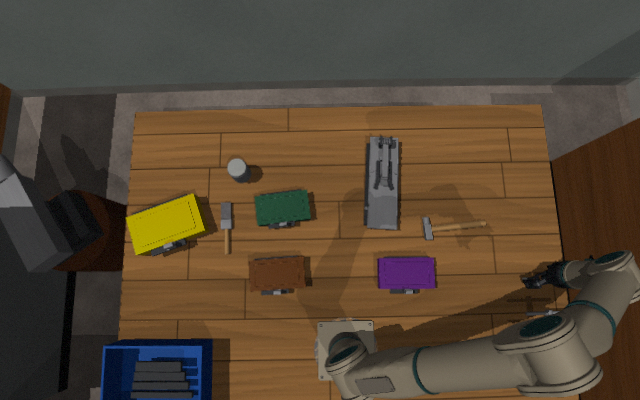

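View pics/side.png

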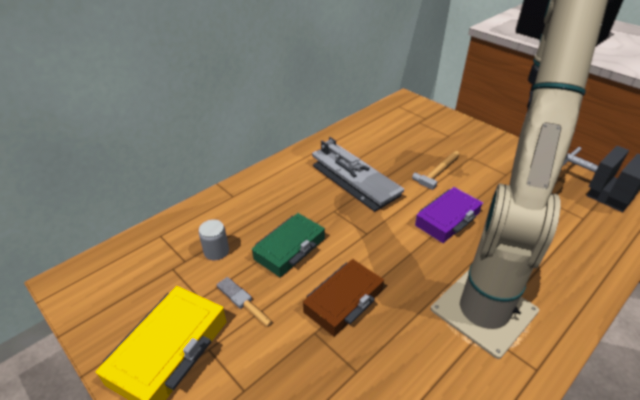

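Candidates for the tin in the top view are yellow (165,225), green (283,208), brown (277,273) and purple (406,273). I choose the green one at (283,208). The jig is at (382,183), its hold-down towards the top. The can is at (238,170), the brush at (227,225) and the hammer at (450,228).

Run:
```python
from h import *
d=load('top'); im=d['image'][:,:,::-1]
a=cv2.resize(im[180:240,245:325],(400,300),interpolation=cv2.INTER_CUBIC)   # x5
b=cv2.resize(im[130:235,355:410],None,fx=5,fy=5,interpolation=cv2.INTER_CUBIC) # 275x525
c=np.zeros((525,690,3),np.uint8); c[:300,:400]=a; c[:,410:685]=b
cv2.imwrite('pics/crop1.png',c)
print(at(d,283,208),at(d,283,208,45),at(d,382,215),at(d,382,215,50),at(d,382,130,0))
```

```text
[519.36651476 223.12735323  53.19567465] [520.77436911 223.90469117  45.        ] [ 485.70681001 -147.12301035   53.81948723] [ 486.26973449 -147.78889822   50.        ] [ 842.53446711 -174.5577328     0.        ]
```

View pics/crop1.png

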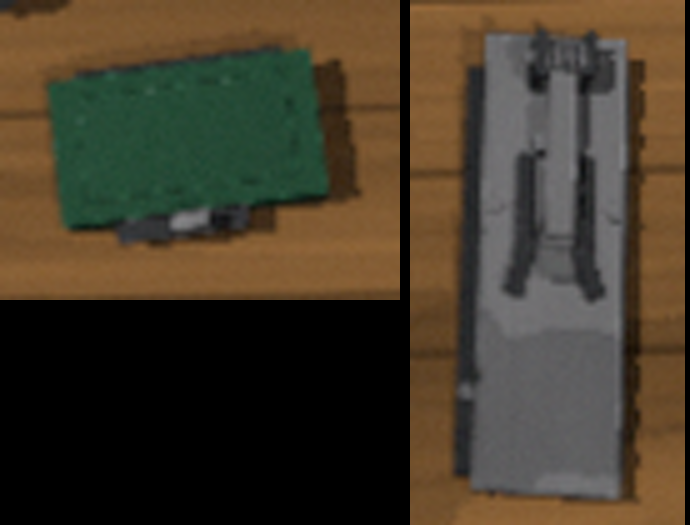

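The lid's corners in the crop are (48,85), (310,48), (327,192) and (68,228), with the bright tab at (190,219). The bed's corners are (485,33), (627,40), (620,498) and (470,490).

Run:
```python
from h import *
d=load('top')
G=[(48,85),(310,48),(327,192),(68,228)]
g=np.array([at(d,245+(x)/5-.4,180+y/5-.4,47) for x,y in G]); print(g.round(1), g.mean(0))
y=(g[0]+g[3]-g[1]-g[2])/2; x=(g[0]+g[1]-g[2]-g[3])/2
print('tin len',np.linalg.norm(y),np.linalg.norm(x),'yaw',np.arctan2(y[1],y[0])-np.pi/2,np.arctan2(x[1],x[0]))
print('tab',at(d,245+190/5-.4,180+219/5-.4,73))
J=[(485,33),(627,40),(620,498),(470,490)]
j=np.array([at(d,355+(x-410)/5-.4,130+y/5-.4,50) for x,y in J]); print(j.round(1))
f=(j[0]+j[1]-j[2]-j[3])/2; print('jig len',np.linalg.norm(f[:2]),'yaw',np.arctan2(f[1],f[0]),'ctr',j.mean(0),[np.arctan2(*(j[a]-j[b])[[1,0]]) for a,b in((0,3),(1,2))])
for n,z in(('rail L',(533,160)),('railR',(588,160)),('flL',(512,290)),('flR',(595,295)),('armtop',(563,90)),('arm2',(557,235))):
    print(n,at(d,355+(z[0]-410)/5-.4,130+z[1]/5-.4,60 if 'arm' not in n else 84))
```

```text
[[566.4 333.3  47. ]
 [591.4 133.7  47. ]
 [480.5 122.4  47. ]
 [456.8 316.9  47. ]] [523.76249787 226.56267834  47.        ]
tin len 198.5793080415301 111.14606025184735 yaw 0.12266084976669589 0.12540966467856238
tab [458.57578139 222.79737262  73.        ]
[[ 798.2 -115.3   50. ]
 [ 790.5 -226.2   50. ]
 [ 431.8 -199.6   50. ]
 [ 440.   -88.    50. ]]
jig len 359.44094828797824 yaw -0.07502436397366953 ctr [ 615.09671476 -157.27575288   50.        ] [np.float64(-0.07608773856900548), np.float64(-0.07396216730736603)]
rail L [ 691.32399    -145.85735396   60.        ]
railR [ 690.56198901 -188.01684495   60.        ]
flL [ 589.71959258 -124.878291     60.        ]
flR [ 584.68292205 -187.40006059   60.        ]
armtop [ 738.87127429 -167.24836101   84.        ]
arm2 [ 625.7333233  -156.67205064   84.        ]
```

```bash
cat >> h.py <<'E'
from scipy.spatial.transform import Rotation as Ro
TIN=(524,226.5,.124); JIG=(645,-159.5,-.075)
def w(fr,x,y):
    c,s=np.cos(fr[2]),np.sin(fr[2]); return np.array([fr[0]+c*x-s*y,fr[1]+s*x+c*y])
def plan(pts):
    """pts: (x,y,z,yaw) -> shift in cm and turn, from the measured pose"""
    s=ctrl.read_state(); R=Ro.from_euler('xyz',s['tool_rot'])
    for p in pts:
        t=R.inv().apply(np.array(p[:3])-s['eef_pos'])/10
        r=(R.inv()*Ro.from_euler('xyz',[np.pi,0,p[3]])).as_rotvec()
        print(t.round(2),r.round(3),'dist mm',round(10*np.linalg.norm(t)))
E
python3 - <<'E'
from h import *
a=w(TIN,-75,-55); print(a); plan([(520,-250,235,1.695),(*a,150,1.695)])
E
```

```text
[456.37839761 162.64611296]
[ 37.73 -21.3   -0.42] [-1.000e-03 -1.000e-03 -1.285e+00] dist mm 433
[ 48.34 -61.67   8.15] [-1.000e-03 -1.000e-03 -1.285e+00] dist mm 788
```

Request:
step_arm(
  commands=[37.7,-21.3,-0.5,0,0,-1.285,0,37.7,-21.3,-0.5,0,0,-1.285,0,37.7,-21.3,-0.5,0,0,-1.285,0,37.7,-21.3,-0.5,0,0,-1.285,0,37.7,-21.3,-0.5,0,0,-1.285,0,37.7,-21.3,-0.5,0,0,-1.285,0,37.7,-21.3,-0.5,0,0,-1.285,0,37.7,-21.3,-0.5,0,0,-1.285,0,37.7,-21.3,-0.5,0,0,-1.285,0,37.7,-21.3,-0.5,0,0,-1.285,0],
)

```text
clock: 1.1
eef_pos: [523.5, -244.1, 236.3]
tool_rot: [3.138, -0.004, 1.706]
force: [0.9, -0.2, -0.3]
width: -0.1
gripper_force: 0.0
```

Request:
step_arm(
  commands=[41.8,-1.2,6,0,0,0,0,41.8,-1.2,6,0,0,0,0,41.8,-1.2,6,0,0,0,0,41.8,-1.2,6,0,0,0,0,41.8,-1.2,6,0,0,0,0,41.8,-1.2,6,0,0,0,0,41.8,-1.2,6,0,0,0,0,41.8,-1.2,6,0,0,0,0,41.8,-1.2,6,0,0,0,0,41.8,-1.2,6,0,0,0,0],
)

```text
clock: 2.1
eef_pos: [455.2, 166.4, 175.9]
tool_rot: [-3.141, -0.002, 1.701]
force: [-0.3, -0.5, -0.0]
width: -0.2
gripper_force: 0.0
```

Run:
```python
from h import *
d=grab('wrist','w1')
s=ctrl.read_state(); print(s['eef_pos'],s['tool_rot'],s['qpos'])
plan([(*w(TIN,-75,-55),58,1.695)])
```

```text
[455.7750906  163.5013627  175.96205614] [-3.14069034e+00  2.88864999e-04  1.69738561e+00] [-0.17552833  0.49153131 -0.32144555  2.02172681  0.24390998  0.66538593
 -0.52796217]
[-0.09  0.06 11.8 ] [-0.001  0.     0.002] dist mm 118
```

View pics/w1.png

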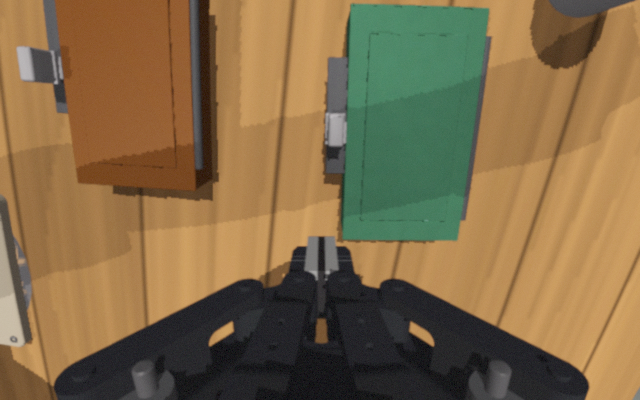

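The green tin's lid corners are at (348,5), (488,10), (457,240) and (343,240), and the tab is at (336,130), still shut. The brown tin is to the left, clear of the path.

Run:
```python
from h import *
d=load('w1')
print('tab',at(d,336,130),at(d,336,130,73),'tab near edge',at(d,336,144,73),at(d,336,112,73))
g=np.array([at(d,*p,47) for p in((348,5),(488,10),(457,240),(343,240))]);print(g.round(1),g.mean(0))
```

```text
tab [459.43155007 221.51845984  74.15142236] [459.49286685 221.45482349  73.        ] tab near edge [461.04755923 210.58373711  73.        ] [457.54727365 235.07983808  73.        ]
[[456.6 318.4  47. ]
 [569.1 331.   47. ]
 [592.6 132.   47. ]
 [482.4 117.9  47. ]] [525.13791266 224.81958969  47.        ]
```

Request:
step_arm(
  commands=[0,0,5,0,0,0,0,0,0,9,0,0,0,0,0,0,11.8,0,0,0,0,0,0,11.8,0,0,0,0],
)

```text
clock: 2.55
eef_pos: [454.5, 159.2, 55.5]
tool_rot: [-3.135, 0.004, 1.692]
force: [-0.5, 0.1, 0.2]
width: 0.0
gripper_force: 0.0
```

Request:
step_arm(
  commands=[2,0,0.2,0,0,0,0,3.2,0,0.2,0,0,0,0,4,0,0.2,0,0,0,0,4.8,0,0.2,0,0,0,0,5.6,0,0.2,0,0,0,0,6.3,0,0.2,0,0,0,0,6.7,0,0.2,0,0,0,0,6.7,0,0.2,0,0,0,0],
)

```text
clock: 3.35
eef_pos: [448.5, 228.3, 56.6]
tool_rot: [3.141, 0.002, 1.694]
force: [1.7, -4.7, 5.4]
width: -0.3
gripper_force: 3.6
```

Request:
step_arm(
  commands=[0,-1,-4,0,0,0,0,0,-3,-9,0,0,0,0,0,-3,-14,0,0,0,1,0,-3,-17,0,0,0,1,0,-3,-17,0,0,0,1,0,-3,-17,0,0,0,1,0,-3,-17,0,0,0,1],
)

```text
clock: 4.05
eef_pos: [417.3, 225.3, 225.3]
tool_rot: [-3.139, 0.001, 1.695]
force: [-1.1, -0.2, -0.8]
width: 72.2
gripper_force: 0.0
```

Run:
```python
from h import *
d=grab('wrist','w2')
s=ctrl.read_state(); print(s['clock'],s['eef_pos'],s['tool_rot'],s['force'])
```

```text
4.1 [417.22304925 225.15836827 225.03406267] [-3.13873461e+00  8.43373092e-04  1.69526838e+00] [-0.80950011 -0.83660831  0.11706537]
```

View pics/w2.png

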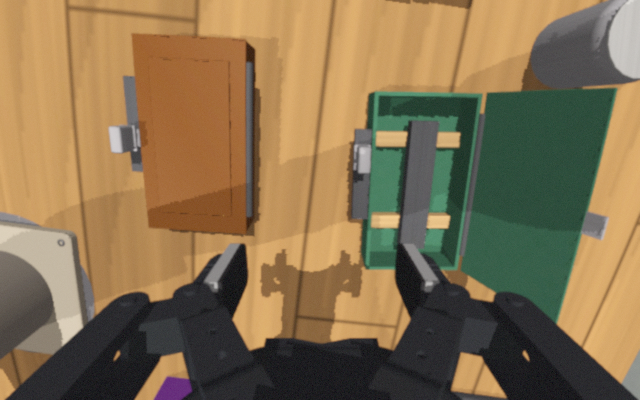

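The lid is open at (540,200). The blank lies on its battens, with corners at (411,121), (438,121), (430,248) and (400,248), the lower end slightly hidden by the near finger.

Run:
```python
from h import *
d=load('w2'); im=d['image']
for v in (150,170,190,210,235):
    # blank is dark grey: find edges in row
    r=im[v].astype(int); m=[u for u in range(385,455) if r[u,1]-r[u,0]<12 and r[u].max()<110 and r[u,0]-r[u,2]<15]
    print(v,m[0],m[-1],at(d,m[0],v,32)[:2].round(1),at(d,m[-1]+1,v,32)[:2].round(1))
print('ends',at(d,425,121,32),at(d,415,249,32), 'tab',at(d,363,157,73))
```

```text
150 406 435 [505.8 263.2] [538.8 267.5]
170 404 432 [508. 241.] [540.4 245.1]
190 402 430 [510.3 218. ] [543.3 222.1]
210 400 427 [512.7 194.1] [545.2 198.1]
235 398 424 [516.5 162.9] [548.6 166.9]
ends [520.03729468 296.46569702  32.        ] [540.570494   147.43978015  32.        ] tab [453.80571265 255.0723684   73.        ]
```

Run:
```python
from h import *
plan([(526.5,222,110,1.68),(526.5,222,18,1.68)])
```

```text
[-1.66 10.84 11.47] [-0.003  0.001  0.015] dist mm 159
[-1.65 10.86 20.67] [-0.003  0.001  0.015] dist mm 234
```

Request:
step_arm(
  commands=[-1.66,5,5,0,0,0.015,0.58,-1.66,9,8,0,0,0.015,0.58,-1.66,10.85,11,0,0,0.015,0.58,-1.66,10.85,11.5,0,0,0.015,0.58,-1.66,10.85,11.5,0,0,0.015,0.58,-1.66,10.85,11.5,0,0,0.015,0.58],
)

```text
clock: 4.7
eef_pos: [526.5, 222.8, 111.2]
tool_rot: [-3.14, -0.0, 1.681]
force: [0.4, -0.5, 1.2]
width: 49.5
gripper_force: 0.0
```

Run:
```python
from h import *
grab('wrist','w3')
s=ctrl.read_state(); print(s['clock'],s['eef_pos'],s['tool_rot'],s['width'])
plan([(526.5,222,18,1.68)])
```

```text
4.75 [526.9725791  223.10012192 112.18138747] [-3.14150045e+00 -5.03287597e-04  1.68116927e+00] 49.889343684963194
[-0.11 -0.06  9.42] [-0.    -0.001  0.001] dist mm 94
```

View pics/w3.png

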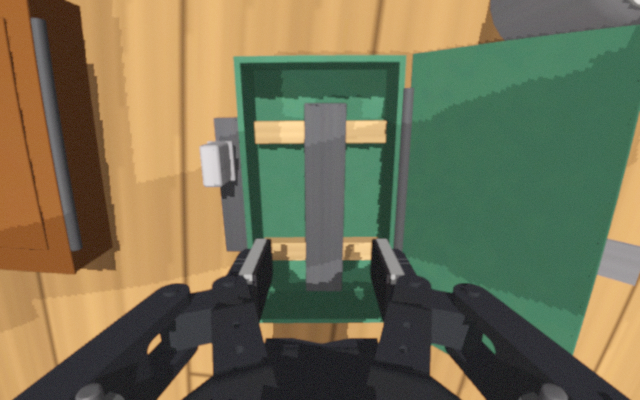

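The blank sits midway between the fingers, its ends at (325,103) and (323,291). The fingers fit inside the walls, so I'm going down.

Run:
```python
from h import *
d=load('w3'); a=at(d,325,103.5,32);b=at(d,323,291,32); print(a,b,(a+b)/2,np.linalg.norm(a-b)); print(at(d,306,200,32),at(d,345,200,32))
```

```text
[520.70605034 296.25648688  32.        ] [535.93382981 147.49598859  32.        ] [528.31994008 221.87623773  32.        ] 149.53785848135982
[514.28761134 224.81712174  32.        ] [543.72934765 228.08767842  32.        ]
```

Request:
step_arm(
  commands=[-0.1,-0.05,4,0,0,0,0.58,-0.1,-0.05,7,0,0,0,0.58,-0.1,-0.05,8.5,0,0,0,0.58,-0.1,-0.05,9.4,0,0,0,0.58,-0.1,-0.05,9.4,0,0,0,0.58],
)

```text
clock: 5.25
eef_pos: [527.4, 221.7, 17.6]
tool_rot: [3.142, -0.0, 1.68]
force: [0.7, 0.4, 0.1]
width: 49.7
gripper_force: 0.0
```

Request:
step_arm(
  commands=[0,0,0,0,0,0,0,0,0,0,0,0,0,0,0,0,0,0,0,0,0,0,0,0,0,0,0,0,0,0,0,0,0,0,0],
)

```text
clock: 5.75
eef_pos: [528.8, 222.0, 19.0]
tool_rot: [3.139, -0.001, 1.68]
force: [-0.9, 0.0, 6.2]
width: 28.5
gripper_force: 60.2
```

Request:
step_arm(
  commands=[0,0,-1,0,0,0,0,0,0,-3,0,0,0,0,0,0,-7,0,0,0,0,0,0,-11,0,0,0,0,0,0,-12,0,0,0,0,0,0,-12,0,0,0,0],
)

```text
clock: 6.35
eef_pos: [528.3, 221.4, 138.8]
tool_rot: [3.139, -0.001, 1.679]
force: [0.2, 0.5, -6.1]
width: 28.0
gripper_force: 60.8
```

Run:
```python
from h import *
s=ctrl.read_state(); print(s['force'],s['width'],s['gripper_force'])
p=w(JIG,-132,0);print(p)
plan([(*p,130,-.075),(*p,70,-.075)])
```

```text
[ 0.1645467   0.53473539 -6.11805381] 27.99011668290634 60.84027171134949
[ 513.37107601 -149.60927864]
[-36.73  -5.51   0.84] [ 1.000e-03 -3.000e-03  1.754e+00] dist mm 371
[-36.73  -5.53   6.84] [ 1.000e-03 -3.000e-03  1.754e+00] dist mm 378
```

Request:
step_arm(
  commands=[-2,0,-4,0,0,0,0,-7,-1,-4,0,0,0.2,0,-12,-2,-4,0,0,0.4,0,-17,-3,-4,0,0,0.55,0,-21,-4,-4,0,0,0.7,0,-25,-5,-4,0,0,0.85,0,-29,-5.5,-3,0,0,1,0,-32,-5.5,-2,0,0,1.15,0,-35,-5.5,-1,0,0,1.3,0,-36.5,-5.5,0,0,0,1.45,0],
)

```text
clock: 7.35
eef_pos: [510.7, -151.1, 134.8]
tool_rot: [3.141, 0.004, 0.32]
force: [0.2, -0.5, -5.8]
width: 28.4
gripper_force: 62.3
```

Run:
```python
from h import *
p=w(JIG,-132,0)
plan([(*p,130,-.075)])
```

```text
[ 0.31 -0.05  0.48] [0.001 0.004 0.395] dist mm 6
```

Request:
step_arm(
  commands=[0,0,0.3,0,0,0.14,0,0,0,0.3,0,0,0.28,0,0,0,0.3,0,0,0.304,0,0,0,0.3,0,0,0.304,0,0,0,0.3,0,0,0.304,0],
)

```text
clock: 7.85
eef_pos: [512.1, -147.1, 133.6]
tool_rot: [-3.141, 0.001, 0.029]
force: [-0.6, 0.5, -6.0]
width: 28.1
gripper_force: 62.3
```

Run:
```python
from h import *
grab('wrist','w4'); grab('top','t4')
s=ctrl.read_state(); print(s['eef_pos'],s['tool_rot'],s['force'])
```

```text
[ 512.45725946 -147.31395178  134.10839384] [-3.14141301e+00  3.66604699e-04  2.74439305e-02] [ 0.47579506  0.39488863 -6.22886731]
```

View pics/w4.png

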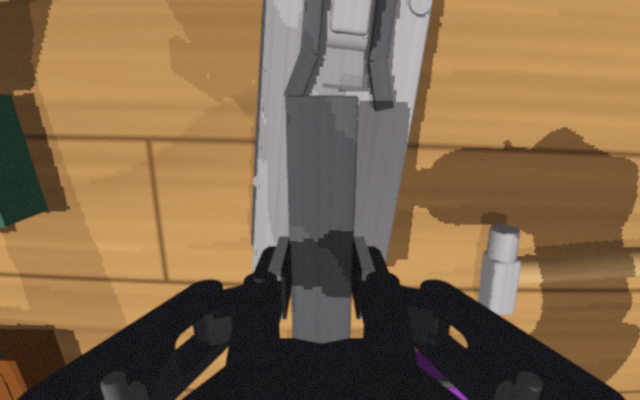

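The blank is held in the fingers, its far end at (287–358, 96). The jig is ahead: bed edges run (266,0)–(256,150) and (432,0)–(414,135), and the lead-in tips are at (288,97) and (392,108). Yaw still lacks about 0.1.

Run:
```python
from h import *
d=load('w4'); im=d['image']
P=lambda u,v,z:at(d,u,v,z)[:2]
L=[P(266,2,50),P(256,150,50)];R=[P(432,2,50),P(414,135,50)]
for A in(L,R): print('edge',A,np.arctan2(*(A[0]-A[1])[::-1]))
def jig(p): q=p-np.array(JIG[:2]); c,s=np.cos(JIG[2]),np.sin(JIG[2]); return np.array([c*q[0]+s*q[1],-s*q[0]+c*q[1]]).round(1)
for n,p in dict(L0=L[0],L1=L[1],R0=R[0],R1=R[1],tipL=P(288,97,60),tipR=P(392,108,60),liL=P(303,2,60),lip=P(327,87,74),lip2=P(368,90,74)).items(): print(n,jig(p))
z=134.1+13  # blank top
print('blank front',P(287,96,z),P(358,96,z),P(322,330,z))
c=cv2.resize(im[0:130,240:450],None,fx=3.8,fy=3.8,interpolation=cv2.INTER_CUBIC)[:,:,::-1]; cv2.imwrite('pics/crop4.png',c)
```

```text
edge [array([ 650.41421464, -107.78385785]), array([552.10707798, -98.68992494])] -0.09224280096044644
edge [array([ 653.94993692, -217.73294407]), array([ 566.41952027, -214.70779047])] -0.034547418887656854
L0 [ 1.5 52. ]
L1 [-97.2  53.7]
R0 [ 13.3 -57.4]
R1 [-74.2 -60.9]
tipL [-57.6  31.8]
tipR [-57.4 -39.5]
liL [ 1.  26.8]
lip [-49.4   6.3]
lip2 [-48.5 -19.5]
blank front [ 587.64234542 -132.26385428] [ 588.44828906 -160.99333799] [ 474.70170638 -149.70025835]
```

View pics/crop4.png

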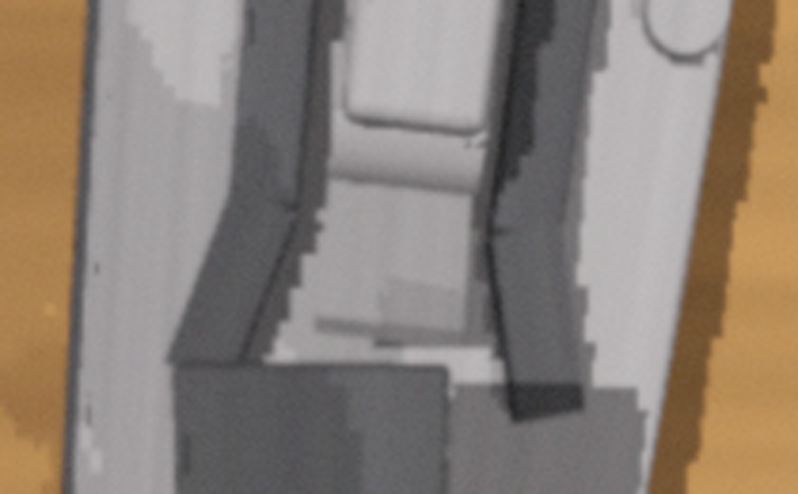

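Enlarged, the rails' inner bends (jig x = -30) are at crop (297,208) and (490,232). The inner rail edges at the top are at (319,0) and (517,0).

Run:
```python
from h import *
d=load('w4')
P=lambda x,y,z:at(d,240+x/3.8-.4,y/3.8-.4,z)[:2].round(1)
for n,a,b,z in(('bend',(297,208),(490,232),60),('rail0',(319,2),(517,2),60),('tipsOut',(170,360),(583,408),60),('bed',(97,2),(728,2),50),('bed2',(78,490),(655,490),50),('lip',(316,322),(462,330),74),('armend',(348,115),(482,130),84)):
    A,B=P(*a,z),P(*b,z); v=A-B; print(n,A,B,'mid',(A+B)/2,'w',np.linalg.norm(v).round(1),'perp yaw',np.arctan2(-v[0],v[1]).round(3))
print('predicted bend mid',w(JIG,-30,0),'lip',w(JIG,-51,0),'tips',w(JIG,-60,0))
```

```text
bend [ 617.3 -143. ] [ 614.5 -176.5] mid [ 615.9  -159.75] w 33.6 perp yaw -0.083
rail0 [ 649.4 -145.8] [ 650.4 -178.7] mid [ 649.9  -162.25] w 32.9 perp yaw 0.03
tipsOut [ 591.6 -121. ] [ 585.6 -195.2] mid [ 588.6 -158.1] w 74.4 perp yaw -0.081
bed [ 651.5 -107.2] [ 655.  -217.1] mid [ 653.25 -162.15] w 110.0 perp yaw 0.032
bed2 [ 567.8 -102.2] [ 571.  -212.7] mid [ 569.4  -157.45] w 110.5 perp yaw 0.029
lip [ 597.7 -146.8] [ 597.2 -170.9] mid [ 597.45 -158.85] w 24.1 perp yaw -0.021
armend [ 626.8 -150.7] [ 625.4 -171. ] mid [ 626.1  -160.85] w 20.3 perp yaw -0.069
predicted bend mid [ 615.08433546 -157.25210878] lip [ 594.14337028 -155.67858493] tips [ 585.16867091 -155.00421756]
```

```bash
sed -i 's/^TIN=.*/TIN=(524,226.5,.124); JIG=(645.5,-161.0,-.074)/' h.py
python3 - <<'E'
from h import *
p=w(JIG,-136,0.5)
plan([(*p,90,-.074),(*p,56,-.074)])
E
```

```text
[-0.26  0.31  4.41] [-0.     0.     0.101] dist mm 44
[-0.26  0.31  7.81] [-0.     0.     0.101] dist mm 78
```

Request:
step_arm(
  commands=[-0.26,0.31,1,0,0,0.1,0,-0.26,0.31,3,0,0,0.1,0,-0.26,0.31,5,0,0,0.1,0,-0.26,0.31,7,0,0,0.1,0,-0.26,0.31,7.6,0,0,0.1,0,-0.26,0.31,7.8,0,0,0.1,0,-0.26,0.31,7.8,0,0,0.1,0],
)

```text
clock: 8.65
eef_pos: [510.6, -150.8, 56.8]
tool_rot: [3.141, -0.001, -0.074]
force: [-0.8, 0.1, -4.8]
width: 28.0
gripper_force: 62.2
```

Run:
```python
from h import *
s=ctrl.read_state(); print(s['clock'],s['eef_pos'],s['tool_rot'],s['force'])
```

```text
8.65 [ 510.58867253 -150.83293883   56.76578707] [ 3.14146584e+00 -9.02615774e-04 -7.40282883e-02] [-0.7588801   0.06922996 -4.78354511]
```

Request:
step_arm(
  commands=[0,0,0.15,0,0,0,0,0,0,0.15,0,0,0,0],
)

```text
clock: 8.85
eef_pos: [510.6, -150.8, 55.5]
tool_rot: [3.141, -0.001, -0.074]
force: [0.0, -0.6, -5.1]
width: 28.4
gripper_force: 62.2
```

Request:
step_arm(
  commands=[0,0,0.12,0,0,0,0,0,0,0.12,0,0,0,0],
)

```text
clock: 9.05
eef_pos: [510.2, -150.6, 53.8]
tool_rot: [-3.142, -0.0, -0.074]
force: [0.4, 0.6, -5.7]
width: 28.4
gripper_force: 62.2
```

Request:
step_arm(
  commands=[0,0,0.08,0,0,0,0,0,0,0.08,0,0,0,0],
)

```text
clock: 9.25
eef_pos: [510.3, -150.6, 53.1]
tool_rot: [3.142, -0.0, -0.074]
force: [-0.2, 0.4, -1.7]
width: 28.1
gripper_force: 62.6
```

Request:
step_arm(
  commands=[0.6,0,0,0,0,0,0,1.2,0,0,0,0,0,0,1.8,0,0,0,0,0,0,2.3,0,0,0,0,0,0,2.8,0,0,0,0,0,0,2.8,0,0,0,0,0,0],
)

```text
clock: 9.85
eef_pos: [534.0, -152.5, 53.0]
tool_rot: [-3.14, 0.008, -0.075]
force: [-12.2, 0.2, 12.4]
width: 28.5
gripper_force: 64.5
```

Request:
step_arm(
  commands=[0.4,0,0,0,0,0,0,0.8,0,0,0,0,0,0,1.2,0,0,0,0,0,0,1.6,0,0,0,0,0,0,1.6,0,0,0,0,0,0],
)

```text
clock: 10.35
eef_pos: [546.6, -153.6, 53.1]
tool_rot: [-3.14, 0.014, -0.076]
force: [-17.6, 2.1, 19.6]
width: 28.1
gripper_force: 65.2
```

Request:
step_arm(
  commands=[0.5,0,0,0,0,0,0,1,0,0,0,0,0,0,1.4,0,0,0,0,0,0,1.4,0,0,0,0,0,0,1.4,0,0,0,0,0,0],
)

```text
clock: 10.85
eef_pos: [565.8, -155.1, 53.1]
tool_rot: [-3.141, 0.004, -0.075]
force: [-7.3, 1.4, 8.8]
width: 28.3
gripper_force: 64.0
```

Run:
```python
from h import *
grab('wrist','w5'); grab('side','s5')
s=ctrl.read_state(); print(s['clock'],s['eef_pos'],s['tool_rot'],s['force'])
```

```text
10.95 [ 565.81905941 -155.06326259   53.09323257] [-3.14130577  0.00436297 -0.07472185] [-7.92740048  0.89588212  8.98400786]
```

View pics/w5.png

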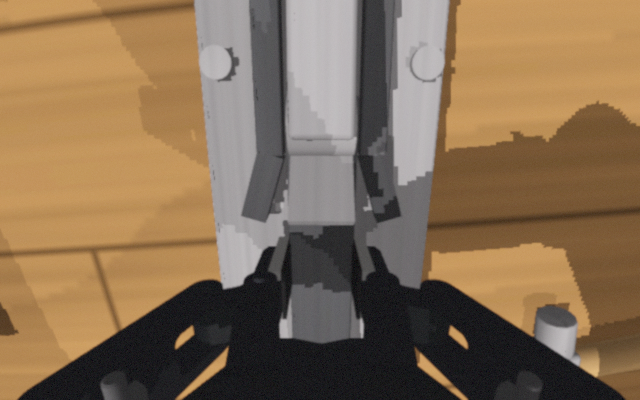

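The blank is in the channel under the raised foot, with the lip end at (320,222). Force is down to the plain drag. Next I let go, back off, shut the fingers and push the rear end.

Request:
step_arm(
  commands=[0,0,0,0,0,0,0.6,0,0,0,0,0,0,0.6,0,0,0,0,0,0,0.6,0,0,-2,0,0,0,0.6,0,0,-4,0,0,0,0.6,-4,0,-5,0,0,0,0,-8,0,-5,0,0,0,0,-10,0,-5,0,0,0,0,-10,0,-5,0,0,0,0,-10,0,-5,0,0,0,0],
)

```text
clock: 11.95
eef_pos: [469.9, -147.8, 103.2]
tool_rot: [3.141, -0.003, -0.074]
force: [0.9, 0.7, -0.1]
width: 0.2
gripper_force: 0.0
```

Run:
```python
from h import *
grab('wrist','w6')
s=ctrl.read_state(); print(s['clock'],s['eef_pos'],s['tool_rot'],s['force'],s['width'])
plan([(*w(JIG,-180,0),54,-.074),(*w(JIG,-111,0),54,-.074)])
```

```text
12.0 [ 470.45883081 -147.74495337  103.12590889] [ 3.14114977e+00 -3.10323035e-03 -7.37235389e-02] [-0.39997105 -0.13755489 -0.47722136] -9.043482354182593e-05
[-0.46  0.03  4.91] [ 0.    -0.003  0.   ] dist mm 49
[6.44 0.03 4.93] [ 0.    -0.003  0.   ] dist mm 81
```

View pics/w6.png

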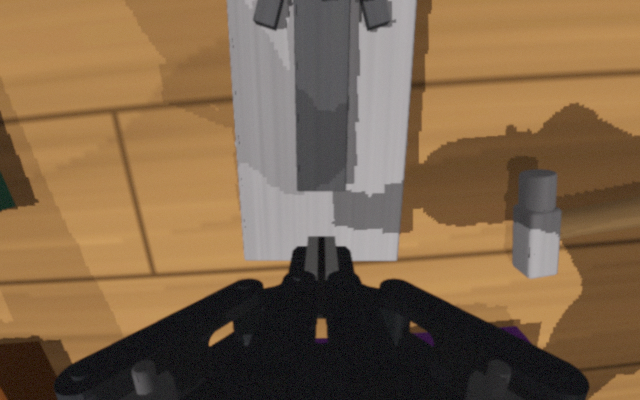

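The blank lies straight on the bed. Its rear end is at (296–348,190), and the near edge of the bed is at (247–397,260).

Run:
```python
from h import *
d=load('w6')
a,b=at(d,296,190,66),at(d,348,190,66); e=(at(d,247,260,50)+at(d,397,260,50))/2
print(a,b,(a+b)/2,e, 'rear->bed edge',np.linalg.norm(((a+b)/2-e)[:2]), w(JIG,-155,0),w(JIG,-210,0))
```

```text
[ 494.11416204 -135.26907399   66.        ] [ 491.74336878 -166.95913152   66.        ] [ 492.92876541 -151.11410275   66.        ] [ 437.18069603 -147.03684871   50.        ] rear->bed edge 55.8969698636113 [ 490.92419637 -149.54046542] [ 436.07471767 -145.47417896]
```

Request:
step_arm(
  commands=[-0.5,0,3,0,0,0,0,-0.5,0,4.5,0,0,0,0,-0.5,0,4.9,0,0,0,0,-0.5,0,4.9,0,0,0,0],
)

```text
clock: 12.4
eef_pos: [464.3, -147.2, 53.3]
tool_rot: [-3.142, -0.0, -0.074]
force: [0.3, 0.4, 0.0]
width: -0.1
gripper_force: 0.0
```

Request:
step_arm(
  commands=[1,0.15,0,0,0,0,0,1.6,0.15,0,0,0,0,0,2.2,0.15,0,0,0,0,0,2.8,0.15,0,0,0,0,0,3.4,0.15,0,0,0,0,0,4,0.15,0,0,0,0,0,4.6,0.15,0,0,0,0,0,5.2,0.15,0,0,0,0,0,5.7,0.15,0,0,0,0,0,5.7,0.15,0,0,0,0,0],
)

```text
clock: 13.4
eef_pos: [517.5, -152.5, 54.0]
tool_rot: [-3.141, 0.006, -0.074]
force: [-6.4, 0.3, 3.9]
width: -0.2
gripper_force: 3.1
```

Request:
step_arm(
  commands=[0.3,0,0,0,0,0,0,0.6,0,0,0,0,0,0,0.8,0,0,0,0,0,0,0.8,0,0,0,0,0,0],
)

```text
clock: 13.8
eef_pos: [524.5, -153.0, 54.0]
tool_rot: [-3.14, 0.007, -0.075]
force: [-7.7, 1.5, 5.2]
width: 0.1
gripper_force: 4.0
```

Request:
step_arm(
  commands=[0.2,0,0,0,0,0,0,0.4,0,0,0,0,0,0,0.5,0,0,0,0,0,0,0.5,0,0,0,0,0,0],
)

```text
clock: 14.2
eef_pos: [529.2, -153.4, 54.0]
tool_rot: [-3.14, 0.008, -0.075]
force: [-7.3, 0.1, 5.9]
width: 0.5
gripper_force: 4.2
```

Request:
step_arm(
  commands=[0.15,0,0,0,0,0,0,0.25,0,0,0,0,0,0,0.25,0,0,0,0,0,0],
)

```text
clock: 14.5
eef_pos: [531.6, -153.6, 54.0]
tool_rot: [-3.14, 0.008, -0.075]
force: [-8.2, 1.2, 5.6]
width: 0.4
gripper_force: 4.3
```

Request:
step_arm(
  commands=[0.1,0,0,0,0,0,0,0.2,0,0,0,0,0,0,0.2,0,0,0,0,0,0],
)

```text
clock: 14.8
eef_pos: [533.6, -153.7, 54.0]
tool_rot: [-3.14, 0.008, -0.075]
force: [-8.6, 0.9, 6.3]
width: 0.2
gripper_force: 4.3
```

Request:
step_arm(
  commands=[0.1,0,0,0,0,0,0,0.15,0,0,0,0,0,0,0.15,0,0,0,0,0,0],
)

```text
clock: 15.1
eef_pos: [535.0, -153.8, 54.0]
tool_rot: [-3.14, 0.008, -0.075]
force: [-9.0, 0.5, 5.1]
width: -0.2
gripper_force: 4.4
```

Request:
step_arm(
  commands=[0.1,0,0,0,0,0,0,0.15,0,0,0,0,0,0,0.15,0,0,0,0,0,0],
)

```text
clock: 15.4
eef_pos: [535.5, -153.9, 54.0]
tool_rot: [-3.14, 0.01, -0.075]
force: [-11.9, 1.2, 8.2]
width: -0.2
gripper_force: 5.3
```

Request:
step_arm(
  commands=[0.1,0,0,0,0,0,0,0.15,0,0,0,0,0,0,0.15,0,0,0,0,0,0],
)

```text
clock: 15.7
eef_pos: [535.5, -153.8, 54.0]
tool_rot: [-3.14, 0.013, -0.075]
force: [-13.1, 1.9, 11.0]
width: -0.0
gripper_force: 6.7
```

The position has stalled while the force rises (13 N), at the predicted place, so the blank is home. Backing off.

Request:
step_arm(
  commands=[-0.6,0,0,0,0,0,0,-2,0,0,0,0,0,0,-4,0,-2,0,0,0,0,-5,0,-6,0,0,0,0,-5,0,-9,0,0,0,0,-5,0,-9,0,0,0,0,-5,0,-9,0,0,0,0],
)

```text
clock: 16.4
eef_pos: [493.6, -150.8, 145.0]
tool_rot: [3.141, -0.004, -0.074]
force: [-0.2, 0.1, -0.5]
width: 0.7
gripper_force: 0.0
```

Run:
```python
from h import *
d=grab('wrist','w7'); c=cv2.resize(d['image'][0:240,200:460],None,fx=2.4,fy=2.4,interpolation=cv2.INTER_CUBIC)[:,:,::-1]; cv2.imwrite('pics/crop7.png',c)
s=ctrl.read_state(); print(s['clock'],s['eef_pos'],s['force'])
```

```text
16.45 [ 492.72215151 -150.59625767  143.98631572] [ 0.51489267 -0.01476382 -0.47860739]
```

View pics/crop7.png

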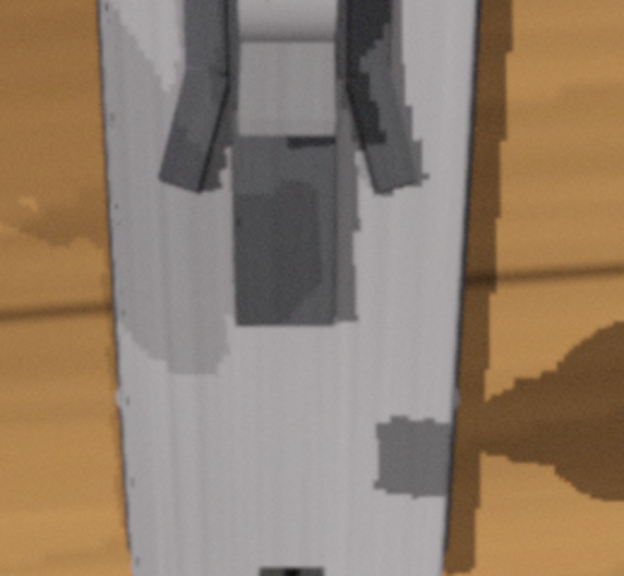

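The blank lies straight in the channel under the lip. Its rear edge is at crop y = 325 and the rail bends are at (228,77) and (350,77); the rear edge should be 70 mm from the bends.

Run:
```python
from h import *
d=load('w7'); P=lambda x,y,z:at(d,200+x/2.4-.3,y/2.4-.3,z)[:2]
r=(P(236,325,66)+P(336,324,66))/2; b=(P(228,77,60)+P(350,77,60))/2
print(r,b,np.linalg.norm(r-b)); print(ctrl.finish_job())
```

```text
[ 546.69163906 -154.27365852] [ 615.30852143 -160.31605097] 68.88241468192729
the job is handed in; nothing more can be done
None
```

I handed the job in at about 16.5 s of the 64 s allowed: the green tin's lid is open, and the blank is home against the end stop under the hold-down foot and let go. The push force read 13 N when the blank stopped moving, and the last picture puts its rear end within about 1 mm of where it should be; the hand-in gave no verdict.

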